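# Set the bench air regulator and lock its knob

### The arm

A 6-joint arm with a two-finger parallel gripper is mounted at the origin on a cart in front of the work surface, level with it; the furniture and walls round the work are solid. World frame = base frame: x ahead of the robot, y to its left, z up, the work surface at z = 0. Lengths are in m, angles in degrees, forces in N, time in s.
With the tool pointing down it reaches from about 0.4 to 0.825 m from the base axis. Payload 7 kg.
Tool frame: the origin (TCP) lies midway between the tips of the shut fingers; the grasp point (between the pads) lies 19 mm behind it (env.pinch_z is the distance from the TCP to the grasp point, in m); z points along the fingers, y is the direction in which the jaws open and shut (so a half turn about z gives the same grasp; the last joint's range is limited). The gripper opens to 88 mm and grips with 3 to 60 N. Pads are 19 mm wide; open, the fingers measure 130 mm over their backs; the gripper's body (78 mm by 193 mm) begins 47 mm behind the grasp point.
Start: joints at [89.101, 20.546, 0.682, 0, -70.136, -16.507], TCP at [0.202, 0.644, 0.227] pointing down, gripper open.
Joint ranges: [-176.03, 176.03], [-82.01, 121.73], [-58.28, 71.71], [-173.87, 95.51], [-174.79, -0.11], [-173.66, 173.66]. Speed limits (degrees/s): [136.94, 136.94, 172.46, 180, 180, 180].

### API

Orientations are given as a 3x3 rotation matrix whose columns are the frame's x, y, z axes.
In Python, from rig import env gives the robot as it stands.
- The arm moves only by the tool apply_moves, never from a script. Its argument "plan" is a list of rows, each a list of 5 numbers: the shift along the tool's x, y, z in m, then the turn about the tool's z in degrees, then the finger opening in m, from 0 to 0.0876. A call has 1 to 12 rows; each row shifts and turns the commanded pose from where the row before left it, along the tool's axes as they then stand; what a row does not reach is not made up. A row lasts 1/12 s, in which the tool goes at most 41.7 mm and 7.16 degrees, less where a joint would pass 70% of its speed; a pose out of reach is approached as far as the arm can. A call is refused whole if a number of a shift passes 0.0417 or a number of a turn 7.16, either way. A call with a gripper value outside its range is refused whole. The fingers move at their own pace and stop on an object; "grip_force" is the grip in N (left out, the last holds). Time passes only in rows, so rows that do not move let the fingers close. It gives the time, the measured TCP pose, the force and the opening at its end, in the units of the state.
- env.get_obs(): the state, without advancing time (a new reading comes with each control period).
- env.read_camera(name): name is "side" or "top" or "wrist"; returns a dict with "color" (384x512x3 uint8, blue, green, red), "K" (3x3 intrinsics, pixels), "camera_from_world" (4x4, takes a point from world to camera coordinates); the wrist camera has in their place "mount" (4x4, takes a point from camera to tool coordinates, whose origin is the TCP and whose axes are the flange's). Camera axes: x right, y up, looking along -z (the intrinsics and any distortion apply to the point x, -y, -z); pixel columns grow to the right and rows downward; lengths in m; the calibration is good to about 2 mm. A picture is of the moment at which its call begins: read the wrist's pose just before it. There is no depth.
- env.finish_job(): hands the job in, once; it reports no verdict.
The state is a dict: "time_s": time; "joints": joint angles; "qd": joint speeds; "joint_torque": joint torques, N m; "tool_pos": TCP position; "ee_rot": TCP orientation; "wrist_force": force on the tool from outside, world axes, zero at the start; "torque": the same for the moment, N m; "finger_gap": opening from 0.0 (shut) to 1.0 (fully open).
Only numpy, scipy, OpenCV 4.12 (cv2) and the standard library are available. Lean on these libraries where they do the work, as an engineer would, in place of code of your own. Each camera call takes 0.05 s, during which the arm holds its last target.

### The job

Two grey air blocks are bolted to the bench; only the regulator has a round pressure gauge on top. Turn the regulator's black bar knob, while it is still pushed in, until its white pointer line points at the white set-mark tab on the ring round it, then pull the knob straight up, fully out, to lock it at that setting, and let go. Leave the knob of the other block, the one without a gauge, as it is.

Things in the scene. Friction and masses are not known exactly. Their poses are not given: they have to be found in the camera images.
- reg_knob (a point): Grip centre of the regulator's knob, on its vertical axis, 70 mm over the bench. Knob: black upright bar 40 long, 14 wide, 34 mm tall, white pointer line on one half of its top and down that end; pinch across the 14 mm. Bar top is 12 mm above this point, a 43 mm skirt disc 23 mm below it. x axis: level, along the bar to the pointer end; z up. Turns about z (0.04 N m friction).
- reg_mark (a point): Regulator's set-mark: white tab 7 wide, 13 long, 5 mm tall, on the stiff dark ring round the knob; this point is on its top, 30 mm from the knob's axis, 44 mm over the bench. x axis: level, from the knob's axis out through the tab; the knob is set when both x axes point the same way. The pointer starts 25 to 80 degrees clockwise (from above) of it.
- reg_pull (a joint): How far the regulator's knob is pulled out (straight up), m: 0 pushed in, as at the start, 0.014 fully out at its stop; about 5 N of friction, stays where left. The regulator is a grey block 84 x 140 x 34 mm fixed to the bench; its gauge (48 mm across, top 45 mm over the bench) is 70 mm beside the knob's axis.
- valve_tip (a point): Pointer end of the other block's knob (block, knob and ring like the regulator's, but no gauge): on the bar's end, 20 mm from the knob's axis, 70 mm over the bench; x axis along its bar. To be left alone.

How it is judged (in metres and radians):
On the way:
1. the regulator's knob, still pushed in (less than 4 mm out), points at the set-mark within 11 degrees (angle between the x axis of reg_knob and the x axis of reg_mark, either way round below 0.2 rad and value of joint reg_pull below 0.004 m), for 0.2 s.
At the end, for the whole second after the job is handed in: The regulator's knob is pulled out by more than 10 mm of its 14 mm and still points at the set-mark within 11 degrees (angle between the x axis of reg_knob and the x axis of reg_mark, either way round below 0.2 rad and value of joint reg_pull above 0.01 m); the robot touches nothing.
It fails at once if the pointer end of the other block's knob moved more than 8 mm (turned or pulled) (distance of valve_tip from where it was at the start of the episode above 0.008 m).
It also fails if it takes over 35 s, if anything falls off the work surface, if the arm or the gripper's body presses on something with over 40 N, if the wrist force passes 120 N, or if a joint passes its speed limit or range.

## Working session

There is one attempt and no reset: what is moved stays moved. The work goes in short steps, Python scripts to look and compute and a tool call to move; the robot and the scene stay as the last step left them, time stands still between calls to the robot, and variables do not carry over. Pictures are saved under pics/ and viewed, and the job is handed in when it is done.

Besides the shell and the picture viewer there is one more tool, called after "Request:" by a JSON object that holds its "api" and its "payload". apply_moves: Moves the arm, as the interface text tells. Its arguments: {"type":"object","properties":{"plan":{"type":"array"},"grip_force":{"type":"number"}},"required":["plan"]}

```bash
mkdir -p pics; ls; python3 - <<'E'
from rig import env
import cv2,numpy as np
o=env.get_obs();print(o)
print(env.pinch_z)
for n in ("top","side","wrist"):
    c=env.read_camera(n);cv2.imwrite(f"pics/{n}0.png",c["color"]);print(n,c["K"],c.get("camera_from_world",c.get("mount")),[k for k in c])
E
```

```text
pics
{'time_s': 0.0, 'joints': array([ 8.90971166e+01,  2.05923681e+01,  6.33530832e-01, -2.04116350e-02,
       -7.01342607e+01, -1.65078250e+01]), 'qd': array([ 0.00839881,  0.05387314,  0.07170708,  0.0612564 , -0.01948627,
        0.0524862 ]), 'joint_torque': array([-4.48739020e-04, -5.82718492e+01,  2.93047822e+01,  6.99728340e+00,
        6.86799089e-03, -1.69589175e-04]), 'tool_pos': array([0.20184016, 0.64361003, 0.22560938]), 'ee_rot': array([[ 9.54148136e-01, -2.99334604e-01, -3.60612438e-04],
       [-2.99334788e-01, -9.54146772e-01, -1.61936441e-03],
       [ 1.40654610e-04,  1.65305738e-03, -9.99998624e-01]]), 'wrist_force': array([-0.44663908, -0.31215524,  0.39155683]), 'torque': array([0.0085298 , 0.02730249, 0.01564349]), 'finger_gap': 1.0006281545819968}
0.0188
top [[466.53380513   0.         249.83619402]
 [  0.         466.53380513 190.58517037]
 [  0.           0.           1.        ]] [[-0.02002278 -0.99923875 -0.03348141 -0.01027025]
 [ 0.98338312 -0.0257266   0.17971029 -0.48550421]
 [-0.18043485 -0.02932675  0.98314964 -0.98126485]
 [ 0.          0.        
[... 152 characters left out ...]
 [  0.           0.           1.        ]] [[-0.8794912  -0.47576607 -0.01191119  0.42341858]
 [ 0.30897354 -0.58984054  0.74607204 -0.23659419]
 [-0.36198146  0.65248355  0.66575869 -0.7803128 ]
 [ 0.          0.          0.          1.        ]] ['color', 'K', 'camera_from_world']
wrist [[312.0524713   0.        255.9932283]
 [  0.        312.0524713 195.3311601]
 [  0.          0.          1.       ]] [[-7.72593728e-04  9.59435720e-01  2.81926415e-01  7.60435374e-02]
 [ 9.99999238e-01  4.69714154e-04  1.14190294e-03 -1.64704972e-04]
 [ 9.63157643e-04  2.81927082e-01 -9.59435351e-01 -1.59055480e-01]
 [ 0.00000000e+00  0.00000000e+00  0.00000000e+00  1.00000000e+00]] ['color', 'K', 'mount']
```

View pics/top0.png

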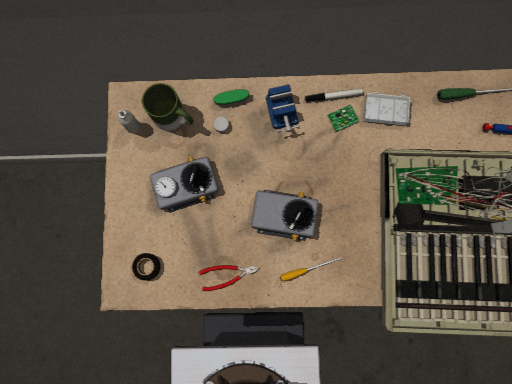

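View pics/side0.png

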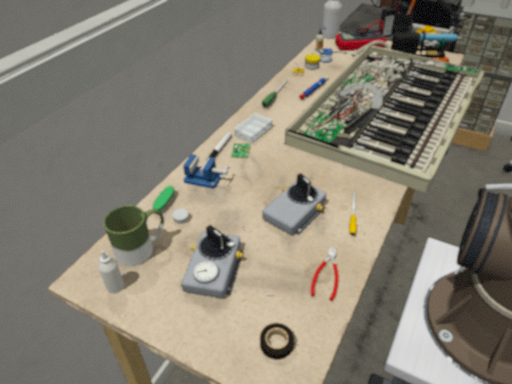

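View pics/wrist0.png

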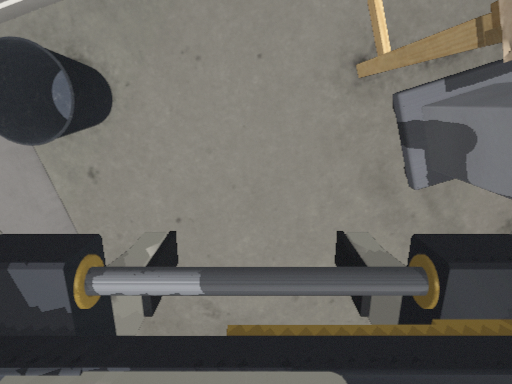

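```bash
cat > h.py <<'E'
import numpy as np,cv2
from rig import env
def ray(c,u,v,z):
    K=c["K"];T=c["camera_from_world"];R=T[:3,:3];t=T[:3,3]
    d=np.array([(u-K[0,2])/K[0,0],-(v-K[1,2])/K[1,1],-1.])
    o=-R.T@t;d=R.T@d;return o+d*(z-o[2])/d[2]
def proj(c,p):
    q=c["camera_from_world"]@np.r_[p,1];K=c["K"]
    return K[0,0]*q[0]/-q[2]+K[0,2],K[1,1]*-q[1]/-q[2]+K[1,2]
def wristcam():
    o=env.get_obs();c=env.read_camera("wrist")
    T=np.eye(4);T[:3,:3]=o["ee_rot"];T[:3,3]=o["tool_pos"]
    c["camera_from_world"]=np.linalg.inv(T@c["mount"]);return c,o
def crop(c,u,v,r,s,name):
    im=c["color"][max(0,v-r):v+r,max(0,u-r):u+r]
    cv2.imwrite(name,cv2.resize(im,None,fx=s,fy=s,interpolation=cv2.INTER_CUBIC))
E
python3 - <<'E'
from h import *
c=env.read_camera("top");crop(c,195,180,32,9,"pics/t1.png")
for p in [(197,178,.082),(297,214,.082)]: print(ray(c,*p))
c=env.read_camera("side");crop(c,215,250,40,7,"pics/s1.png")
E
```

```text
[0.5083604  0.08955995 0.082     ]
[ 0.42587262 -0.12009658  0.082     ]
```

View pics/t1.png

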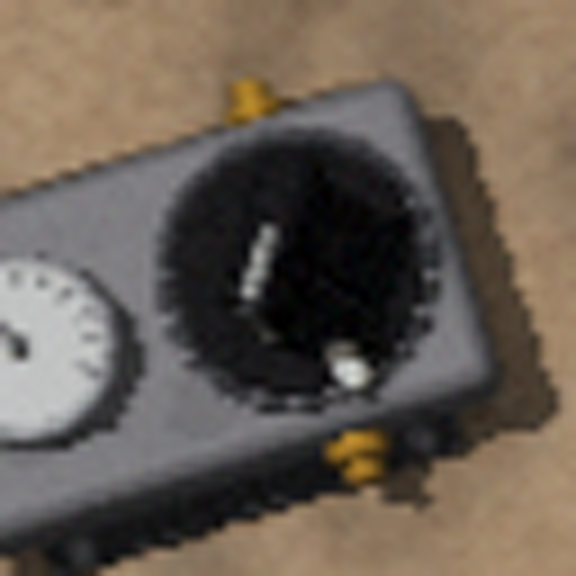

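View pics/s1.png

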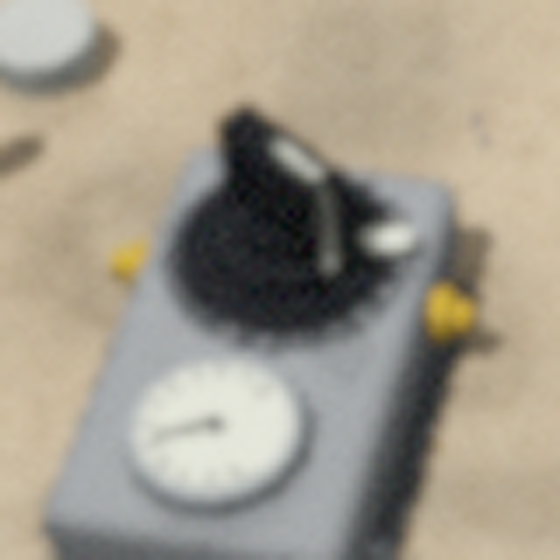

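```bash
python3 - <<'E'
from h import *
c=env.read_camera("top");f=lambda u,v,z:ray(c,163+u/9-.5,148+v/9-.5,z)
a=f(272,226,.082);b=f(247,298,.082);m=f(350,370,.044);r=f(300,268,.039)
print(a,b,m,r);ang=lambda d:np.degrees(np.arctan2(d[1],d[0]))
print(ang(b-a),np.linalg.norm(b-a),ang(m-a),np.linalg.norm((m-a)[:2]))
print(f(20,350,.045))
print(env.get_obs()['tool_pos'],env.get_obs()['time_s'])
E
```

```text
[0.52038368 0.0987482  0.082     ] [0.5030814  0.10465943 0.082     ] [0.49232935 0.08535608 0.044     ] [0.51930794 0.09842768 0.039     ]
161.1375300836028 0.018284186277693466 -154.48188059679913 0.031086880892888618
[0.49928299 0.16662959 0.045     ]
[0.20189633 0.64391693 0.22626192] 0.3
```

Request:
{"api": "apply_moves", "payload": {"plan": [[0.0233, 0.0213, 0.001, 0, 0.06], [0.0233, 0.0213, 0.001, 0, 0.06], [0.0233, 0.0213, 0.001, 0, 0.06], [0.0233, 0.0213, 0.001, 0, 0.06], [0.0233, 0.0213, 0.001, 0, 0.06], [0.0233, 0.0213, 0.001, 0, 0.06], [0.0233, 0.0213, 0.001, 0, 0.06], [0.0233, 0.0213, 0.001, 0, 0.06], [0.0233, 0.0213, 0.001, 0, 0.06], [0.0233, 0.0213, 0.001, 0, 0.06]]}}

```text
time_s: 1.13
tool_pos: [0.361, 0.3697, 0.2167]
ee_rot: [[0.954, -0.299, 0.0], [-0.299, -0.954, 0.0], [0.0, -0.001, -1.0]]
wrist_force: [0.4, -0.2, 0.0]
finger_gap: 0.687
```

Request:
{"api": "apply_moves", "payload": {"plan": [[0.0233, 0.0213, 0.001, 0, 0.06], [0.0233, 0.0213, 0.001, 0, 0.06], [0.0233, 0.0213, 0.001, 0, 0.06], [0.0233, 0.0213, 0.001, 0, 0.06], [0.0233, 0.0213, 0.001, 0, 0.06], [0.0233, 0.0213, 0.001, 0, 0.06], [0.0233, 0.0213, 0.001, 0, 0.06], [0.0233, 0.0213, 0.001, 0, 0.06], [0.0233, 0.0213, 0.001, 0, 0.06], [0.0233, 0.0213, 0.001, 1.5, 0.06], [0, 0, 0, 0, 0.06], [0, 0, 0, 0, 0.06]]}}

```text
time_s: 2.13
tool_pos: [0.5195, 0.0967, 0.2063]
ee_rot: [[0.945, -0.327, -0.001], [-0.327, -0.945, -0.0], [-0.0, 0.0, -1.0]]
wrist_force: [0.2, -0.6, -0.7]
finger_gap: 0.681
```

```bash
python3 - <<'E'
from h import *
c,o=wristcam();print(o["time_s"],o["tool_pos"],o["joints"],o["ee_rot"])
cv2.imwrite("pics/w1.png",c["color"]);print(proj(c,(.5204,.0987,.082)))
E
```

```text
2.1333 [0.51952467 0.09668144 0.20625052] [ 3.18205651e+01  7.61653060e+00 -1.94275686e+01 -4.34840247e-03
 -6.29894126e+01  3.90925291e+01] [[ 9.45012279e-01 -3.27034416e-01 -5.32634814e-04]
 [-3.27034578e-01 -9.45012340e-01 -2.50936753e-04]
 [-4.21281517e-04  4.11328314e-04 -9.99999827e-01]]
(np.float64(254.12775783605332), np.float64(187.737149582462))
```

View pics/w1.png

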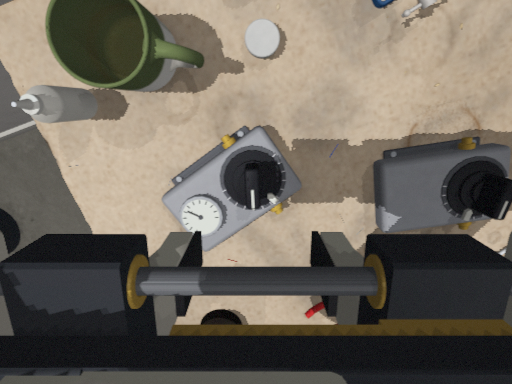

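```bash
python3 - <<'E'
from h import *
c,o=wristcam();crop(c,256,182,40,10,"pics/w2.png")
E
```

```text
(no output)
```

View pics/w2.png

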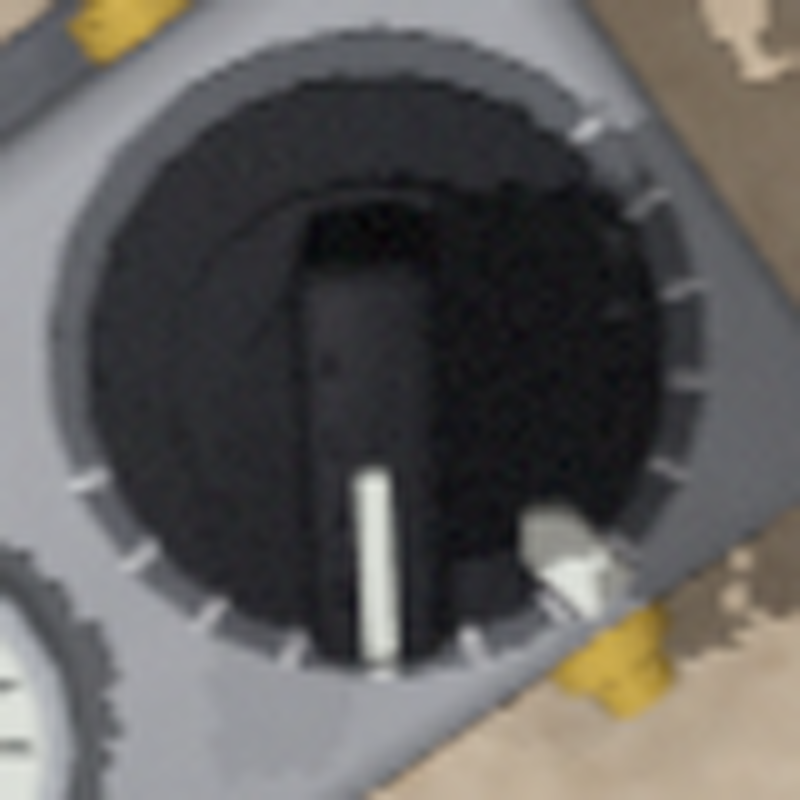

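```bash
python3 - <<'E'
from h import *
c,o=wristcam();f=lambda u,v,z:ray(c,216+u/10-.5,142+v/10-.5,z)
ang=lambda d:np.degrees(np.arctan2(d[1],d[0]))
for nm,u,v,z in [("ls",372,470,.082),("le",381,655,.082),("bl",303,268,.082),("br",437,268,.082),("tab",574,560,.044),("ringc",378,352,.039)]:
  globals()[nm]=f(u,v,z);print(nm,globals()[nm])
print(ang(le-ls),np.linalg.norm(le-ls),np.linalg.norm(bl-br),ang(bl-br))
be=(bl+br)/2;ax=(be+le)/2;print(np.linalg.norm(be-le),ang(le-be),ax)
for a in (ax,ringc,np.array([.5204,.0987,0])):print(a,ang(tab-a),np.linalg.norm((tab-a)[:2]))
R=o["ee_rot"];print(R.T@(ax-o["tool_pos"]), ang(R[:,1]))
E
```

```text
ls [0.51959815 0.10180006 0.082     ]
le [0.50198403 0.10700288 0.082     ]
bl [0.53992316 0.10149005 0.082     ]
br [0.53590118 0.08978508 0.082     ]
tab [0.49348879 0.08830048 0.044     ]
ringc [0.52093606 0.10116195 0.039     ]
163.54403783370168 0.018366455596315483 0.012376701668195189 71.03661534472903
0.03768291300905887 162.44603317357675 [0.5199481  0.10132022 0.082     ]
[0.5199481  0.10132022 0.082     ] -153.7997451141839 0.029489126236275604
[0.52093606 0.10116195 0.039     ] -154.89275476986106 0.030311217421743405
[0.5204 0.0987 0.    ] -158.87156707748213 0.028850705443369675
[-1.04147336e-04 -3.25281985e-03  1.24509377e-01] -108.93101000348491
```

Request:
{"api": "apply_moves", "payload": {"plan": [[0, -0.003, 0.02, -1, 0.05], [0, 0, 0.025, 0, 0.05], [0, 0, 0.025, 0, 0.05], [0, 0, 0.025, 0, 0.05], [0, 0, 0.02, 0, 0.05], [0, 0, 0.015, 0, 0.05], [0, 0, 0, 0, 0.05], [0, 0, 0, 0, 0.05]]}}

```text
time_s: 2.95
tool_pos: [0.5196, 0.1017, 0.0764]
ee_rot: [[0.952, -0.306, -0.001], [-0.306, -0.952, -0.001], [-0.001, 0.001, -1.0]]
wrist_force: [0.3, -0.3, 0.8]
finger_gap: 0.571
```

```bash
python3 - <<'E'
from h import *
c,o=wristcam();print(o["time_s"],o["tool_pos"])
cv2.imwrite("pics/w3.png",c["color"])
E
```

```text
2.95 [0.51963979 0.1017357  0.07643653]
```

View pics/w3.png

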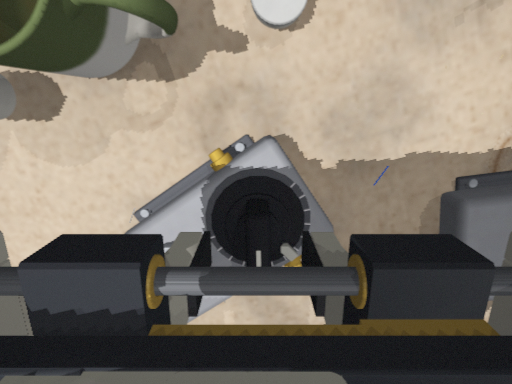

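Request:
{"api": "apply_moves", "payload": {"plan": [[0, 0, 0.012, 0, 0.05], [0, 0, 0.0105, 0, 0.05], [0, 0, 0, 0, 0.05], [0, 0, 0, 0, 0.03], [0, 0, 0, 0, 0.02], [0, 0, 0, 0, 0.005], [0, 0, 0, 0, 0.005], [0, 0, 0, 0, 0.005], [0, 0, 0, 0, 0.005], [0, 0, 0, 0, 0.005]], "grip_force": 25}}

```text
time_s: 3.83
tool_pos: [0.52, 0.1004, 0.0543]
ee_rot: [[0.952, -0.307, -0.0], [-0.307, -0.952, -0.001], [-0.0, 0.001, -1.0]]
wrist_force: [-1.6, -3.2, 3.2]
finger_gap: 0.157
```

Request:
{"api": "apply_moves", "payload": {"plan": [[0, 0.001, 0, -4.5, 0.005], [0, 0, 0, -5, 0.005], [0, 0, 0, -5, 0.005], [0, 0, 0, -5, 0.005], [0, 0, 0, -5, 0.005], [0, 0, 0, -5, 0.005], [0, 0, 0, -5, 0.005], [0, 0, 0, -5, 0.005], [0, 0, 0, -4, 0.005], [0, 0, 0, 0, 0.005], [0, 0, 0, 0, 0.005], [0, 0, 0, 0, 0.005]]}}

```text
time_s: 4.83
tool_pos: [0.52, 0.1006, 0.0543]
ee_rot: [[0.903, 0.43, 0.001], [0.43, -0.903, 0.001], [0.001, -0.0, -1.0]]
wrist_force: [-2.9, 4.5, 3.0]
finger_gap: 0.16
```

```bash
python3 - <<'E'
from h import *
c,o=wristcam();R=o["ee_rot"];print(o["time_s"],o["tool_pos"],np.degrees(np.arctan2(R[1,1],R[0,1]))-90,o["wrist_force"],o["torque"])
crop(c,256,230,80,5,"pics/w4.png")
c=env.read_camera("top");crop(c,195,180,40,7,"pics/t4.png")
c=env.read_camera("side");crop(c,215,250,45,7,"pics/s4.png")
E
```

```text
4.8333 [0.52001341 0.10057858 0.05432526] -154.53011083498527 [-2.9240281   4.45554781  2.95887758] [1.51449479 0.96498835 0.04614397]
```

View pics/w4.png

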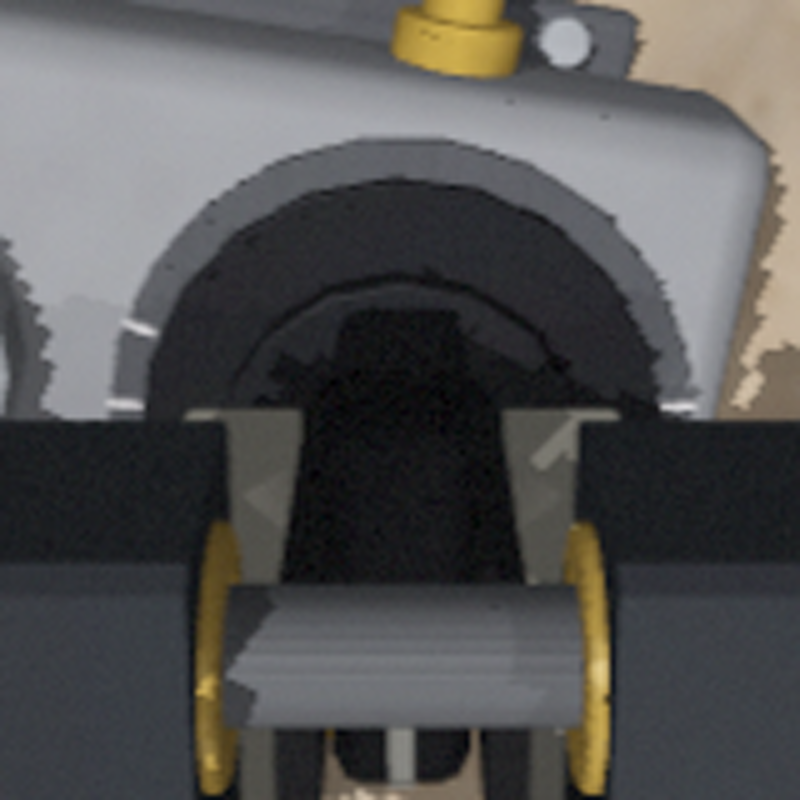

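View pics/s4.png

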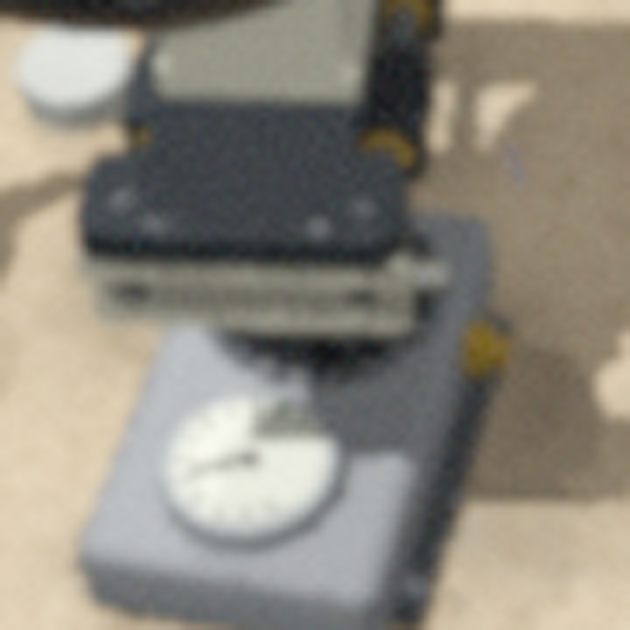

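Request:
{"api": "apply_moves", "payload": {"plan": [[0, 0, 0, 0, 0.03], [0, 0, 0, 0, 0.05], [0, 0, 0, 0, 0.05], [0, 0, 0, 0, 0.05], [0, 0, -0.015, 0, 0.05], [0, 0, -0.03, 0, 0.05], [0, 0, -0.035, 0, 0.05], [0, 0, -0.035, 0, 0.05], [0, 0, -0.025, 0, 0.05], [0, 0, -0.01, 0, 0.05], [0, 0, 0, 0, 0.05], [0, 0, 0, 0, 0.05]]}}

```text
time_s: 5.98
tool_pos: [0.5197, 0.1, 0.204]
ee_rot: [[0.902, 0.431, 0.0], [0.431, -0.902, 0.001], [0.001, -0.0, -1.0]]
wrist_force: [-0.1, -0.2, -0.7]
finger_gap: 0.571
```

```bash
python3 - <<'E'
from h import *
c,o=wristcam();print(o["time_s"],o["tool_pos"])
u,v=proj(c,(.52,.1005,.06));print(u,v);u,v=int(u),int(v);print(u,v)
crop(c,u,v,40,10,"pics/w5.png")
E
```

```text
5.9833 [0.51965156 0.09997069 0.20399624]
256.21231564300143 182.7582306015333
256 182
```

View pics/w5.png

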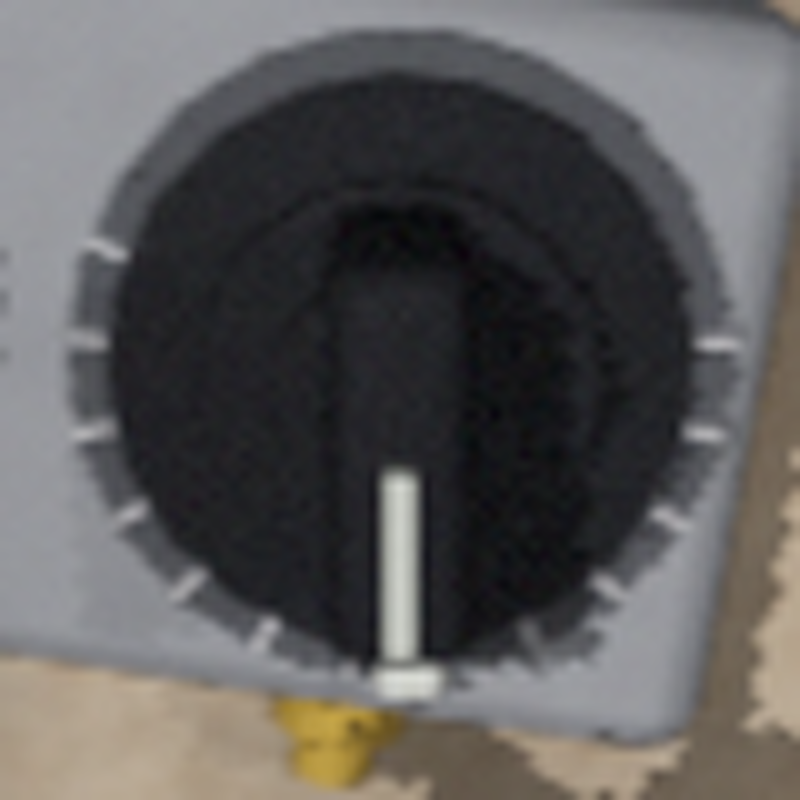

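Request:
{"api": "apply_moves", "payload": {"plan": [[0, -0.0005, 0.02, 0, 0.05], [0, 0, 0.03, 0, 0.05], [0, 0, 0.03, 0, 0.05], [0, 0, 0.03, 0, 0.05], [0, 0, 0.02, 0, 0.05], [0, 0, 0.015, 0, 0.05], [0, 0, 0.005, 0, 0.05], [0, 0, 0, 0, 0.05], [0, 0, 0, 0, 0.03], [0, 0, 0, 0, 0.02], [0, 0, 0, 0, 0.005], [0, 0, 0, 0, 0.005]], "grip_force": 25}}

```text
time_s: 7.03
tool_pos: [0.5201, 0.1008, 0.055]
ee_rot: [[0.902, 0.432, 0.002], [0.432, -0.902, 0.001], [0.002, -0.0, -1.0]]
wrist_force: [-0.0, -0.4, 0.0]
finger_gap: 0.329
```

Request:
{"api": "apply_moves", "payload": {"plan": [[0, 0, 0, 0, 0.005], [0, 0, 0, 0, 0.005], [0, 0, 0, 0, 0.005], [0, 0, 0, 0, 0.005], [0, 0, 0, 0, 0.005]]}}

```text
time_s: 7.45
tool_pos: [0.5199, 0.1006, 0.0545]
ee_rot: [[0.902, 0.432, 0.001], [0.432, -0.902, 0.0], [0.001, 0.0, -1.0]]
wrist_force: [-1.7, 0.1, 5.3]
finger_gap: 0.161
```

Request:
{"api": "apply_moves", "payload": {"plan": [[0, 0, -0.002, 0, 0.005], [0, 0, -0.002, 0, 0.005], [0, 0, -0.002, 0, 0.005], [0, 0, -0.002, 0, 0.005], [0, 0, -0.002, 0, 0.005], [0, 0, -0.002, 0, 0.005], [0, 0, -0.001, 0, 0.005], [0, 0, -0.001, 0, 0.005], [0, 0, 0, 0, 0.005], [0, 0, 0, 0, 0.005]]}}

```text
time_s: 8.28
tool_pos: [0.5198, 0.1006, 0.0684]
ee_rot: [[0.902, 0.432, 0.0], [0.432, -0.902, 0.0], [0.0, 0.0, -1.0]]
wrist_force: [3.4, 0.3, -1.5]
finger_gap: 0.153
```

Request:
{"api": "apply_moves", "payload": {"plan": [[0, 0, -0.001, 0, 0.005], [0, 0, -0.001, 0, 0.005], [0, 0, 0, 0, 0.005], [0, 0, 0, 0, 0.005]]}}

```text
time_s: 8.62
tool_pos: [0.5195, 0.1005, 0.0689]
ee_rot: [[0.902, 0.432, -0.0], [0.432, -0.902, 0.0], [-0.0, -0.0, -1.0]]
wrist_force: [8.6, 0.6, -17.2]
finger_gap: 0.159
```

The knob is at its stop: 2 mm more was commanded, it moved 0.5 mm, and the wrist shows a 17 N pull. I'll release, rise and look.

Request:
{"api": "apply_moves", "payload": {"plan": [[0, 0, 0.0015, 0, 0.005], [0, 0, 0, 0, 0.03], [0, 0, 0, 0, 0.05], [0, 0, 0, 0, 0.05], [0, 0, 0, 0, 0.05], [0, 0, -0.015, 0, 0.05], [0, 0, -0.03, 0, 0.05], [0, 0, -0.035, 0, 0.05], [0, 0, -0.035, 0, 0.05], [0, 0, -0.02, 0, 0.05], [0, 0, 0, 0, 0.05], [0, 0, 0, 0, 0.05]]}}

```text
time_s: 9.62
tool_pos: [0.52, 0.1008, 0.2051]
ee_rot: [[0.902, 0.432, 0.003], [0.432, -0.902, 0.002], [0.003, -0.001, -1.0]]
wrist_force: [0.1, 0.1, -0.4]
finger_gap: 0.572
```

```bash
python3 - <<'E'
from h import *
c,o=wristcam();print(o["time_s"],o["tool_pos"],o["wrist_force"])
u,v=map(int,proj(c,(.52,.1005,.06)));print(u,v)
crop(c,u,v,40,10,"pics/w6.png")
c=env.read_camera("side");crop(c,215,250,45,7,"pics/s6.png")
E
```

```text
9.6167 [0.51996559 0.10081849 0.20514733] [ 0.05435989  0.11237607 -0.4230615 ]
256 183
```

View pics/w6.png

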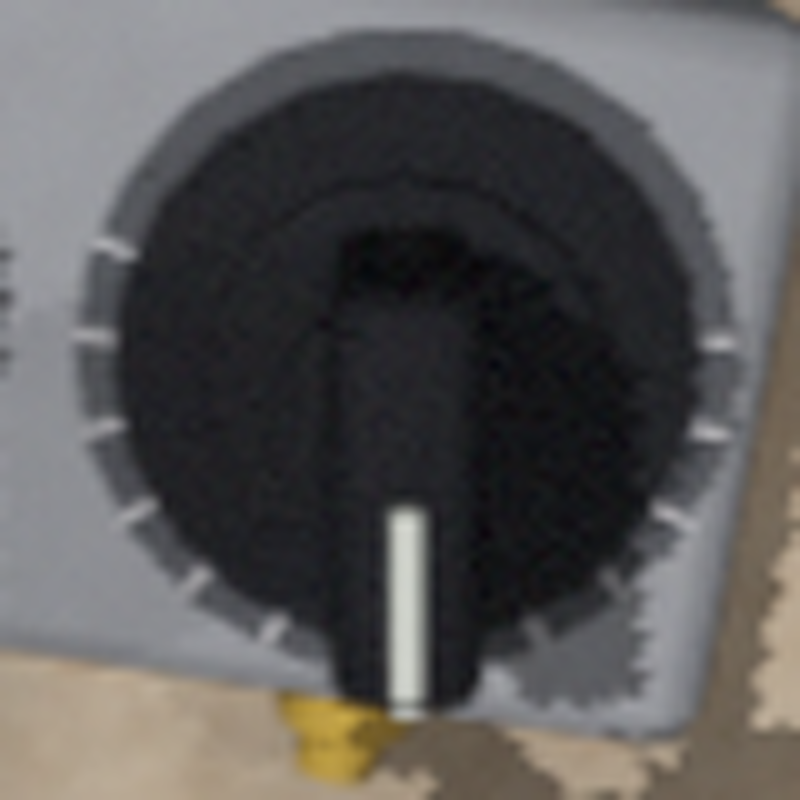

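View pics/s6.png

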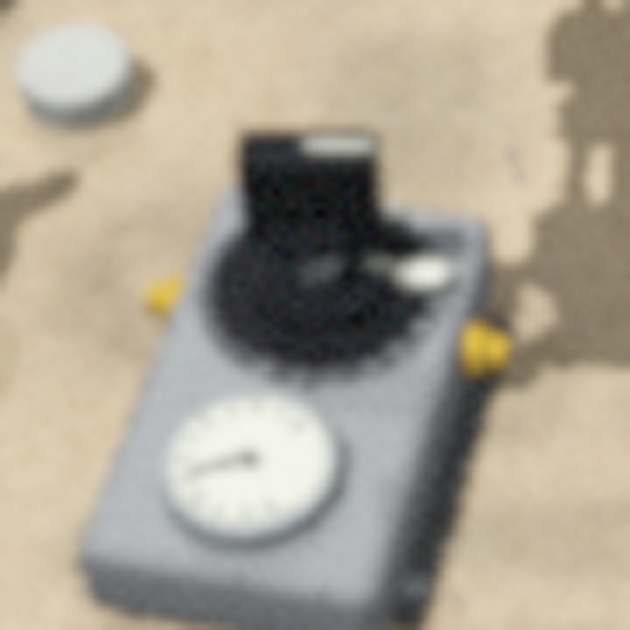

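```bash
python3 -c "
from rig import env
print(env.finish_job())"
```

```text
the job is handed in; nothing more can be done
None
```

I turned the regulator's knob 43.5° anticlockwise (from above), still pushed in, to the set-mark. I then pulled it up to its stop, let go and backed the gripper off. The job was handed in at about 9.7 s of the 35 s allowed.

- **Angle before the pull:** with the fingers off the knob, the wrist picture showed the pointer line on the white tab to within about 2°.
- **Pull-out:** the tool rose about 14 mm before the knob came up against its stop, where the wrist showed a 17 N pull. The side picture after release shows the knob clearly raised.
- **Angle after the pull:** in the wrist picture the pointer has not turned, but the raised bar hides the tab there. The side picture shows the pointer and tab still on the same side, too coarse to measure an angle from.
- **Other block:** I never went near its knob, but I took no separate measurement of it at the end.
- **Last reading:** the wrist force was about 0.4 N, with the open gripper about 10 cm above the knob.

The top and wrist cameras differed by about 2–3 mm on where the knob's axis is. I used the wrist camera's value, and the grasp agreed with it to about 1 mm.

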